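# Set a trailer hub's wheel bearing with the box spanner

### The arm

A 6-joint arm with a two-finger parallel gripper is mounted at the origin on a cart in front of the work surface, level with it; the furniture and walls round the work are solid. World frame = base frame: x ahead of the robot, y to its left, z up, the work surface at z = 0. Lengths are in m, angles in rad, forces in N, time in s.
With the tool pointing down it reaches from about 0.35 to 0.775 m from the base axis. Payload 7.3 kg.
Tool frame: the origin (TCP) lies between the finger pads; the fingertips stand 8 mm ahead of it and the grasp point (between the pads) lies 11 mm behind it (robot.nose_length is the distance from the TCP to the fingertips, in m); z points along the fingers, y is the line along which they close (so a half turn about z gives the same grasp; the last joint's range is limited). The gripper opens to 92 mm and grips with 3 to 60 N. Pads are 19 mm wide; open, the fingers measure 130 mm over their backs; the gripper's body (75 mm by 190 mm) begins 47 mm behind the grasp point.
Start: joints at [-1.478, 0.342, 1.524, -0, 1.275, -0.146], TCP at [0.124, -0.51, 0.235] pointing down, gripper open.
Joint ranges: [-2.53, 2.53], [-0.77, 2.02], [0.04, 2.7], [-1, 4.14], [0.28, 2.66], [-3.11, 3.11]. Speed limits (rad/s): [2.57, 2.57, 3.14, 3.14, 3.14, 3.14].

### API

Orientations are given as [roll, pitch, yaw] about the fixed x, y, z axes, in that order (R = Rz(yaw) Ry(pitch) Rx(roll)).
In Python, from cell import robot gives the robot as it stands. The module is installed in compiled form; this text tells all that it offers.
- The arm moves only by the shell command python3 -m jog 'ROWS' [FORCE]. ROWS is JSON, a list that holds one entry, the list of rows, each a list of 5 numbers: the gripper's target within -1 to 1 (fully open at 1, half-way at 0, shut at -1), then the shift along the tool's x, y, z in m, then the turn about the tool's z in rad. A call has 1 to 5 rows; each row is the pose to reach, as a shift and turn from the pose commanded when the call began, along the tool's axes at that moment; what a row does not reach only later rows make up. A row lasts 1/12 s, in which the tool goes at most 41.7 mm and 7.16 degrees, less where a joint would pass 70% of its speed; a pose out of reach is approached as far as the arm can. A call with a gripper value outside its range is refused whole. The fingers move at their own pace and stop on an object; FORCE is the grip in N (left out, the last holds). Time passes only in rows, so rows that repeat a pose let the fingers close. It gives the time, the measured TCP pose, the force, the opening and the grip force at its end, in the units of the state.
- robot.observe(): the state, without advancing time (a new reading comes with each control period).
- robot.read_camera(name): name is "scene" or "top"; returns the picture (420x560x3 uint8, red, green, blue); there is no depth.
- robot.camera_model(name): a dict with "camera_matrix" (3x3 intrinsics, pixels), "position" and "attitude" of the camera in the world. Camera axes: x right, y down, z forward; pixel columns grow to the right and rows downward; lengths in m; the calibration is good to about 2 mm. A picture is of the moment at which its call begins. camera_model takes no time and is no camera call.
- robot.hand_in(): hands the job in; it is judged then, once.
The state is a dict: "time": time; "qpos": joint angles; "qvel": joint speeds; "joint_efforts": joint torques, N m; "tool_pos": TCP position; "tool_rot": TCP orientation; "contact_force": force on the tool from outside, world axes, zero at the start; "torque": the same for the moment, N m; "opening": finger opening in m; "grip_force": force on a finger pad.
Only numpy, scipy, OpenCV 4.12 (cv2) and the standard library are available. Lean on these libraries where they do the work, as an engineer would, in place of code of your own. Each camera call takes 0.05 s, during which the arm holds its last target. There are 200 camera calls.

### The job

Set the wheel bearing of the trailer hub that stands on the bench: lift the box spanner that fits the hub nut (the larger of the two T-handled ones) up and off its hooks, put it fully down over the nut, turn the nut clockwise until the bearing is seated and the nut comes to a stop, then back it off by one flat of the hexagon (a sixth of a turn, 60 degrees). Let go and leave the spanner standing on the nut so that I can check the play. Leave the small spanner hanging and the mug and the grease cap where they are.

Things in the scene. Friction and masses are not known exactly. Their poses are not given: they have to be found in the camera images.
- big_grip (a point): Centre of the black cross grip of the LARGE T-handled steel box spanner, loose, about 0.36 kg, 134 mm tall. Grip: 104 mm along y, 18 mm thick along x (flat faces, pinch here), 24 mm high along z (up). A 14 mm round shaft runs down from its middle to a hexagonal socket tube about 45 mm over its corners. It hangs upright, left or right on the stand, grip underside 150 mm over the bench.
- big_mouth (a point): Centre of the large spanner's open foot, 122 mm below big_grip, same axes. The hexagonal socket is 31.6 mm over flats inside, 28 mm deep, with a lead-in at the mouth; one flat's normal is the x axis (two flats are parallel to the grip).
- small_grip (a point): Centre of the grip of the SMALL T-handled box spanner: same height and build, but the grip is 90 mm long and the socket only about 31 mm over its outer corners, too small for the hub nut. It hangs on the other place, top 174 mm over the bench, and stays there.
- stand: Fixed plywood tool stand with two hanging places, 65 mm either side (y) of its origin, which lies on the bench; +x points to its back board, whose face is 70 mm behind the origin, top 175 mm over the bench. The foot board, 15 mm thick, ends 40 mm in front.
- left_hook (a point): Middle of the seat of the left hanging place, 150 mm over the bench, same axes as the stand (the right one is 130 mm away along -y). Two 6 mm wire arms along x, 40 mm clear between them; the level seat is 31 mm long; tips turn up 19 mm at 27 mm in front, arms rise 15 mm behind. The large socket cannot pass up between the arms: lift the grip 25 mm or more over the tips, then draw forward 60 mm or more.
- nut_top (a point): Centre of the hub nut's top face, 109 mm over the bench; turns with the nut: z up, x is the normal of one of the six flats. The nut is 30 mm over flats, 18 mm high, top edge bevelled; the axle end stands 4.5 mm above it. Fully down, the spanner's foot rests on a washer 91 mm over the bench, 18 mm below this point. The spanner has about 6 degrees of play either way on the nut.
- hub: Fixed trailer wheel hub, axle upright; origin on the bench under the axle. A 140 mm square board carries a grey casting with a wheel flange 132 mm across, four studs (ends 80 mm over the bench, 53 mm from the axis) and a nose 62 mm across, 88 mm over the bench, under the washer and nut.
- hub_nut (a joint): Angle of the hub nut (rad): 0 = bearing seated, where the nut comes to a solid stop; grows as it is backed off, counter-clockwise seen from above. One flat is 1.047 rad. It starts 0.5 to 1.0 rad loose, stays where it is left, and takes about 0.15 N m to turn.
- mug_center (a point): Middle of a white mug, loose, 93 mm high and 92 mm across, on the bench; to be left alone.
- cap_center (a point): Middle of the hub's loose steel grease cap, 55 mm across, 31 mm high, domed, on the bench; to be left alone.

How it is judged:
On the way, in this order (a step that is already met when the one before it is completed fails the run):
1. the large spanner has been lifted over the tips of its hooks and is clear of the stand (height (world z) of big_grip above 0.175 m and distance of big_grip from where it was at the start of the episode above 0.06 m and contact force between big_spanner and stand below 0.01 N), for 0.1 s.
2. it stands fully down on the hub nut (horizontal distance between big_mouth and nut_top below 0.005 m and z of big_mouth in the frame of nut_top below -0.011 m and angle between big_grip's own z axis and vertical below 0.12 rad), for 0.1 s.
3. with the spanner on it, the nut is turned clockwise to its stop (bearing seated) (all of step 2 and value of joint hub_nut below 0.04 rad), for 0.2 s.
At the end, for the whole second after the job is handed in: The large spanner stands released and at rest on the hub nut, upright within 7 degrees, within 7 mm of fully down; after reaching its stop the nut is backed off 60 degrees, give or take 15; the small spanner still hangs; it, mug and grease cap are within 30 mm of their start (all of step 2 and value of joint hub_nut between 0.785 and 1.309 rad and linear speed of big_spanner below 0.02 m/s and distance of each of small_grip, mug_center, cap_center from where it was at the start of the episode below 0.03 m and angle between mug_center's own z axis and vertical below 0.1 rad); the robot touches nothing.
It fails at once if the small spanner is knocked or lifted off its hook (distance of small_grip from where it was at the start of the episode above 0.03 m).
It fails at once if the mug is pushed away or knocked over (distance of mug_center from where it was at the start of the episode above 0.03 m).
It fails at once if the grease cap is pushed away (distance of cap_center from where it was at the start of the episode above 0.03 m).
It also fails if it takes over 54 s, if anything falls off the work surface, if the arm or the gripper's body presses on something with over 40 N, if the wrist force passes 120 N, or if a joint passes its speed limit or range.

## Working session

There is one attempt and no reset: what is moved stays moved. The work goes in short steps, Python scripts to look and compute and a shell command to move; the robot and the scene stay as the last step left them, time stands still between calls to the robot, and variables do not carry over. Pictures are saved under pics/ and viewed, at most 10 in all, crops included, and the job is handed in when it is done.

```bash
mkdir -p pics; python3 - <<'E'
from cell import robot
import cv2,json
for n in("scene","top"):
    cv2.imwrite(f"pics/{n}0.png",robot.read_camera(n)[:,:,::-1])
    print(n,robot.camera_model(n))
print(robot.observe())
E
```

```text
scene {'camera_matrix': array([[382.32980348,   0.        , 283.85655352],
       [  0.        , 382.32980348, 212.89643709],
       [  0.        ,   0.        ,   1.        ]]), 'position': array([-0.0107471 ,  0.42371283,  0.76086385]), 'attitude': array([-2.44269849, -0.0129488 , -2.10053506])}
top {'camera_matrix': array([[412.15105648,   0.        , 284.17230927],
       [  0.        , 412.15105648, 204.37505187],
       [  0.        ,   0.        ,   1.        ]]), 'position': array([0.32709534, 0.11592484, 1.02811534]), 'attitude': array([-2.9643665 ,  0.01464336, -1.5657774 ])}
{'time': 0.1, 'qpos': array([-1.47799465e+00,  3.42678322e-01,  1.52491210e+00, -2.93585286e-05,
        1.27540498e+00, -1.45996077e-01]), 'qvel': array([ 0.00068953, -0.00189485, -0.0032738 ,  0.00045636, -0.00092987,
        0.0003848 ]), 'joint_efforts': array([ 1.90997293e-03, -4.32003129e+01, -2.44693583e+01,  7.19164289e-02,
        5.25933795e-02, -3.86007173e-05]), 'tool_pos': array([ 0.12416293, -0.50974548,  0.23410461]), 'tool_rot': array([-3.14020075e+00, -1.76292330e-04,  2.38806194e-01]), 'contact_force': array([ 0.20508195,  0.2919438 , -0.31610443]), 'torque': array([-0.02297772, -0.02001376,  0.02819859]), 'grip_force': 0.0, 'opening': 0.09201794162960306}
```

View pics/scene0.png

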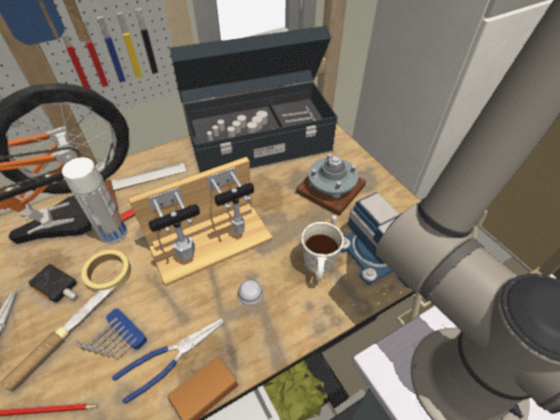

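View pics/top0.png

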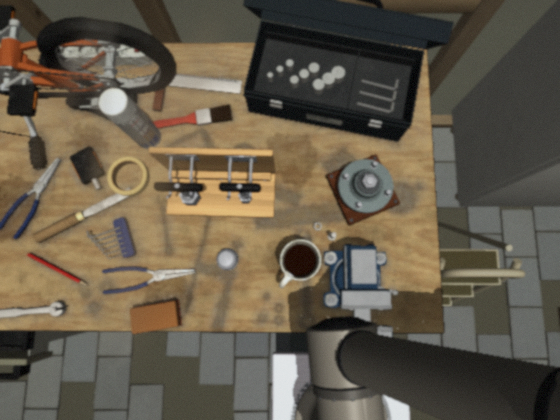

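The large spanner looks like the left one: in the top view its grip runs from about (155,187) to (203,187), and the right one's from (219,187) to (261,187). The hub is at about (368,183), the mug at (300,260) and the cap at (226,259). I'll enlarge these.

```bash
python3 - <<'E'
import cv2,numpy as np
t=cv2.imread("pics/top0.png");s=cv2.imread("pics/scene0.png")
def c(im,x,y,w,h,k): return cv2.resize(im[y:y+h,x:x+w],None,fx=k,fy=k,interpolation=cv2.INTER_CUBIC)
a=np.hstack([c(t,145,150,140,75,2.8571429)[:214,:400],c(t,320,150,100,75,4)[:300,:400][:214] ]) if 0 else None
A=c(t,150,145,130,75,6)[:450];cv2.imwrite("pics/c1.png",A)
B=np.hstack([c(t,335,150,65,65,6),c(s,295,140,65,65,6)]);cv2.imwrite("pics/c2.png",B)
C=c(s,130,160,150,110,5);cv2.imwrite("pics/c3.png",C)
E
```

```text
(no output)
```

View pics/c1.png

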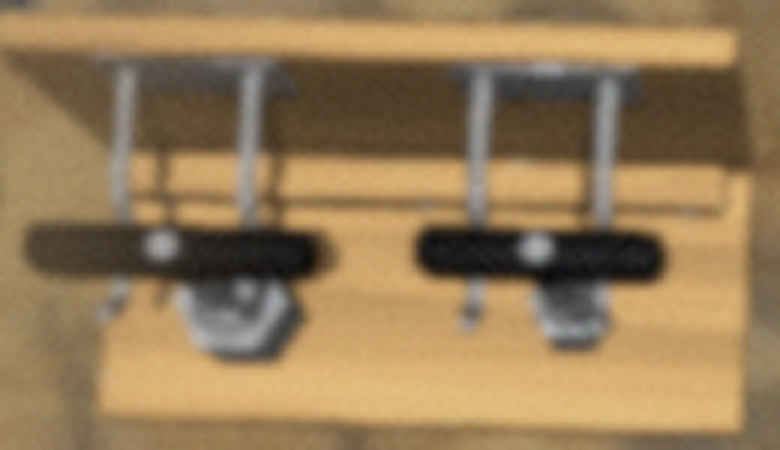

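View pics/c2.png

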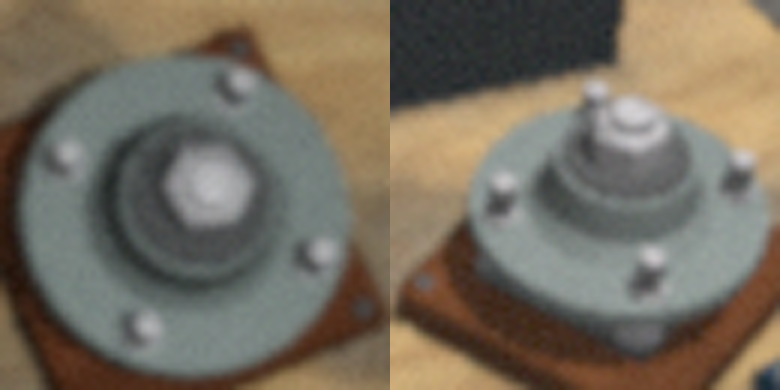

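View pics/c3.png

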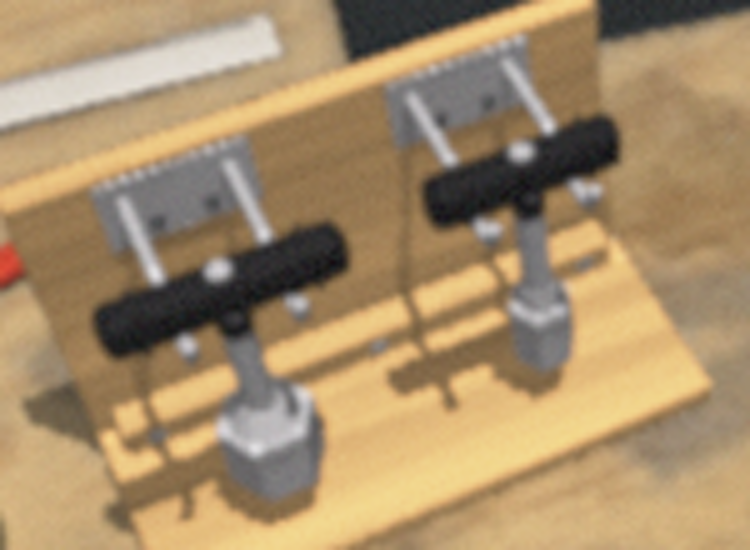

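The close-ups confirm it: the left spanner has the wider hexagonal socket and longer grip. Its button is at c1 (162,245) and c3 (218,270), and the small one's at c1 (537,247) and c3 (521,152). The axle end is at c2 (210,185) in the top view and (632,112) in the scene view. I'll triangulate these and fit the nut hexagon.

```bash
cat > h.py <<'E'
import numpy as np,cv2
from scipy.spatial.transform import Rotation as R
from scipy.optimize import least_squares
from cell import robot
M={n:robot.camera_model(n) for n in("scene","top")}
def proj(n,P):
    m=M[n];P=np.atleast_2d(P);q=(P-m["position"])@R.from_euler("xyz",m["attitude"]).as_matrix()
    q=q@m["camera_matrix"].T;return q[:,:2]/q[:,2:]
def onz(n,uv,z):
    m=M[n];d=R.from_euler("xyz",m["attitude"]).as_matrix()@np.linalg.solve(m["camera_matrix"],[*uv,1]);p=m["position"]
    return p+d*(z-p[2])/d[2]
def tri(a,b):
    f=lambda P:np.r_[proj("top",P)[0]-a,proj("scene",P)[0]-b]
    r=least_squares(f,[.5,0,.1]);return r.x,np.abs(r.fun).max()
def pic(n,k=1): return np.mean([robot.read_camera(n).astype(float) for _ in range(k)],0)
def cp(u,v,x,y,k): return np.array([(u+.5)/k-.5+x,(v+.5)/k-.5+y])
E
python3 - <<'E'
from h import *
for nm,a,b in[("big",cp(162,245,150,145,6),cp(218,270,130,160,5)),("small",cp(537,247,150,145,6),cp(521,152,130,160,5)),("axle",cp(210,185,335,150,6),cp(242,112,295,140,6))]:
    z=.1135 if nm=="axle" else .174
    print(nm,tri(a,b),onz("top",a,z),onz("scene",b,z))
for u,v in[(25,248),(325,253),(418,250),(664,256)]: print(onz("top",cp(u,v,150,145,6),.162))
for u,v in[(0,28),(737,45),(102,412),(742,428)]: print("board",onz("top",cp(u,v,150,145,6),.175 if v<100 else .015))
E
```

```text
big (array([0.52135079, 0.35982794, 0.1709936 ]), np.float64(0.11108209238437894)) [0.52052394 0.35874375 0.174     ] [0.51881387 0.36032108 0.174     ]
small (array([0.52113918, 0.22607133, 0.16993358]), np.float64(0.147949502250043)) [0.52002422 0.22528132 0.174     ] [0.51771626 0.2276618  0.174     ]
axle (array([ 0.5476661 , -0.06365378,  0.11087875]), np.float64(0.3056265630214625)) [ 0.54660351 -0.06359878  0.1135    ] [ 0.5459576  -0.06113148  0.1135    ]
[0.52204993 0.41167865 0.162     ]
[0.52039432 0.30314399 0.162     ]
[0.52155697 0.26964973 0.162     ]
[0.51950525 0.18108538 0.162     ]
board [0.60041559 0.42127313 0.175     ]
board [0.59415322 0.15507058 0.175     ]
board [0.48526191 0.42538293 0.015     ]
board [0.47927848 0.15868154 0.015     ]
```

```bash
python3 - <<'E'
from h import *
from scipy.ndimage import map_coordinates as mc
ims={n:cv2.cvtColor(pic(n,8).astype(np.float32),cv2.COLOR_RGB2GRAY) for n in("top","scene")}
for n in ims: np.save(n+"_avg.npy",ims[n])
c0=np.array([.5467,-.0630])
def hexa(c,yaw,af,z,k=12):
    r=af/np.sqrt(3);a=yaw+np.pi/6+np.arange(7)*np.pi/3
    V=np.c_[c[0]+r*np.cos(a),c[1]+r*np.sin(a),np.full(7,z)]
    t=(np.arange(k)+.5)/k
    return np.concatenate([V[i]+(V[i+1]-V[i])*t[:,None] for i in range(6)])
def sc(n,c,y,z):
    i=proj(n,hexa(c,y,.0275,z));o=proj(n,hexa(c,y,.0325,z))
    s=lambda p:mc(ims[n],[p[:,1],p[:,0]],order=1)
    return np.mean(s(i)-s(o))
for n in ims:
    best=[]
    for y in np.radians(np.arange(-30,30,2)):
        b=max((sc(n,c0+[dx,dy],y,.107),dx,dy) for dx in np.arange(-5,6)*1e-3 for dy in np.arange(-5,6)*1e-3)
        best.append((round(float(b[0]),1),int(round(np.degrees(y))),round(b[1]*1e3),round(b[2]*1e3)))
    print(n,sorted(best)[::-1][:9],sorted(best)[:3])
T=[]
for n,(u,v) in(("top",(369,181)),("scene",(335,159))):
    T.append(cv2.resize(ims[n][v-15:v+15,u-13:u+13],None,fx=15,fy=15,interpolation=cv2.INTER_CUBIC))
cv2.imwrite("pics/n.png",np.clip(np.hstack(T),0,255))
E
```

```text
top [(31.8, 2, 2, -1), (31.7, 8, 1, -1), (31.7, 6, 1, -1), (31.7, 4, 2, -1), (31.7, 0, 2, -1), (31.6, 10, 1, -1), (31.6, -2, 2, -1), (31.5, 12, 1, -1), (31.5, -4, 1, -1)] [(30.3, -28, 1, -1), (30.3, -24, 1, -1), (30.3, -22, 1, -1)]
scene [(22.7, -6, -2, 3), (22.6, -4, -2, 3), (22.6, -8, -2, 3), (22.5, -2, -2, 3), (22.3, 0, -2, 3), (22.3, -10, -2, 3), (22.1, 2, -1, 2), (22.0, -12, -2, 3), (21.9, 4, -1, 2)] [(20.3, 24, -2, 2), (20.3, 26, -2, 2), (20.4, -30, -2, 2)][ WARN:0@7.131] global loadsave.cpp:1063 imwrite_ Unsupported depth image for selected encoder is fallbacked to CV_8U.
```

View pics/n.png

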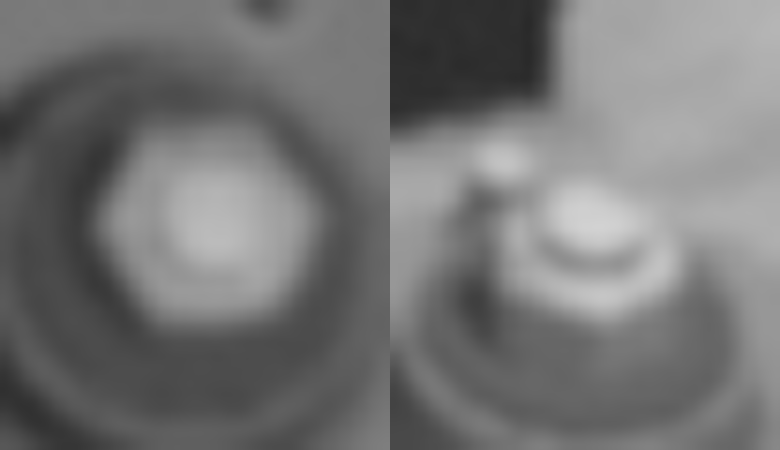

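The averaged crop shows the nut hexagon clearly, with corners at about (97,218), (135,122), (268,122), (325,212), (285,312) and (160,325). I'll fit its centre and yaw from these.

```bash
python3 - <<'E'
from h import *
c=[(97,218),(135,122),(268,122),(325,212),(285,312),(160,325)]
P=np.array([onz("top",cp(u,v,356,166,15),.107)[:2] for u,v in c]);print(P.round(4))
# image order: -> world angle order
f=lambda p:(P-(p[:2]+p[3]*np.c_[np.cos(p[2]+s*np.arange(6)*np.pi/3),np.sin(p[2]+s*np.arange(6)*np.pi/3)])).ravel()
for s in(1,-1):
    r=least_squares(f,[.547,-.064,np.pi/2,.017]);print(s,r.x[:2].round(4),np.degrees(r.x[2]),r.x[3],r.cost**.5)
e=np.roll(P,-1,0)-P;print((np.degrees(np.arctan2(e[:,1],e[:,0])))%60)
print(tri(cp(212,212,356,166,15),cp(592-390,225,322,144,15)))
o=robot.observe();print(o["tool_pos"],o["tool_rot"],o["time"])
E
```

```text
[[ 0.549  -0.0476]
 [ 0.564  -0.0538]
 [ 0.5641 -0.0741]
 [ 0.55   -0.0823]
 [ 0.5343 -0.0757]
 [ 0.5323 -0.0567]]
1 [ 0.5489 -0.065 ] 30.270429906045887 0.0003523531970880122 0.031167091993541066
-1 [ 0.5489 -0.065 ] 93.13274524750858 0.017966629554029567 0.0018332345700512152
[37.58882958 30.07191206 30.13771852 37.0903754  36.17402654 28.55257743]
(array([ 0.54973025, -0.06490643,  0.10792896]), np.float64(0.020593497556035345))
[ 0.12420388 -0.51012454  0.23475034] [3.14146923e+00 2.75325031e-05 2.38791869e-01] 0.9
```

Nut: centre about (0.548, -0.0645), yaw about 3°. Large grip: about (0.5205, 0.359), stand yaw about -0.02. These agree with the given heights, spacing and grip length. Next I'll work out the moves to the stand in tool axes.

```bash
cat > plan.py <<'E'
# python3 plan.py 'x,y,z,yaw x,y,z,yaw ...' : tool-axis shift + turn per leg
import sys
from h import *
o=robot.observe();p=np.array(o["tool_pos"]);y=o["tool_rot"][2]
print("now",p.round(4),round(float(y),4),"t",round(o["time"],2),"tilt",np.round(o["tool_rot"][:2],3))
for w in sys.argv[1].split():
    w=np.array([float(a) for a in w.split(",")]);d=w[:3]-p;c,s=np.cos(y),np.sin(y)
    print(w,"->",np.round([c*d[0]+s*d[1],s*d[0]-c*d[1],-d[2],y-w[3]],4));p=w[:3];y=w[3]
E
python3 plan.py '.29,-.46,.30,.8 .45,-.34,.32,1.3 .55,-.17,.32,1.55 .59,.02,.30,1.55 .57,.2,.28,1.55 .5205,.359,.26,1.55'
```

```text
now [ 0.1242 -0.5101  0.2348] 0.2388 t 0.9 tilt [3.141 0.   ]
[ 0.29 -0.46  0.3   0.8 ] -> [ 0.1729 -0.0095 -0.0652 -0.5612]
[ 0.45 -0.34  0.32  1.3 ] -> [ 0.1976  0.0312 -0.02   -0.5   ]
[ 0.55 -0.17  0.32  1.55] -> [ 0.1906  0.0509 -0.     -0.25  ]
[0.59 0.02 0.3  1.55] -> [0.1908 0.036  0.02   0.    ]
[0.57 0.2  0.28 1.55] -> [ 0.1795 -0.0237  0.02    0.    ]
[0.5205 0.359  0.26   1.55  ] -> [ 0.1579 -0.0528  0.02    0.    ]
```

```bash
python3 -m jog '[[[0.1,0.173,-0.01,-0.065,-0.56],[0.1,0.173,-0.01,-0.065,-0.56],[0.1,0.173,-0.01,-0.065,-0.56],[0.1,0.173,-0.01,-0.065,-0.56],[0.1,0.173,-0.01,-0.065,-0.56]]]' 20
python3 -m jog '[[[0.1,0.198,0.031,-0.02,-0.5],[0.1,0.198,0.031,-0.02,-0.5],[0.1,0.198,0.031,-0.02,-0.5],[0.1,0.198,0.031,-0.02,-0.5],[0.1,0.198,0.031,-0.02,-0.5]]]'
python3 plan.py '.55,-.17,.32,1.55 .59,.02,.30,1.55 .57,.2,.28,1.55 .5205,.359,.26,1.55'
```

```text
time: 1.32
tool_pos: [0.2938, -0.4582, 0.3019]
tool_rot: [3.138, -0.0, 0.808]
contact_force: [-1.2, 0.6, -0.8]
opening: 0.0631
grip_force: 0.0
time: 1.73
tool_pos: [0.4522, -0.3372, 0.3201]
tool_rot: [3.141, -0.0, 1.306]
contact_force: [0.9, -0.6, -0.4]
opening: 0.0501
grip_force: 0.0
now [ 0.4522 -0.3372  0.3201] 1.3064 t 1.73 tilt [ 3.141 -0.   ]
[ 0.55 -0.17  0.32  1.55] -> [ 1.870e-01  5.070e-02  1.000e-04 -2.436e-01]
[0.59 0.02 0.3  1.55] -> [0.1908 0.036  0.02   0.    ]
[0.57 0.2  0.28 1.55] -> [ 0.1795 -0.0237  0.02    0.    ]
[0.5205 0.359  0.26   1.55  ] -> [ 0.1579 -0.0528  0.02    0.    ]
```

```bash
python3 -m jog '[[[0.1,0.19,0.051,0,-0.25],[0.1,0.19,0.051,0,-0.25],[0.1,0.19,0.051,0,-0.25],[0.1,0.19,0.051,0,-0.25],[0.1,0.19,0.051,0,-0.25]]]' >/dev/null
python3 -m jog '[[[0.1,0.191,0.036,0.02,0],[0.1,0.191,0.036,0.02,0],[0.1,0.191,0.036,0.02,0],[0.1,0.191,0.036,0.02,0],[0.1,0.191,0.036,0.02,0]]]' >/dev/null
python3 -m jog '[[[0.1,0.18,-0.024,0.02,0],[0.1,0.18,-0.024,0.02,0],[0.1,0.18,-0.024,0.02,0],[0.1,0.18,-0.024,0.02,0],[0.1,0.18,-0.024,0.02,0]]]' >/dev/null
python3 -m jog '[[[0.1,0.158,-0.053,0.02,0],[0.1,0.158,-0.053,0.02,0],[0.1,0.158,-0.053,0.02,0],[0.1,0.158,-0.053,0.02,0],[0.1,0.158,-0.053,0.02,0]]]'
python3 plan.py '.5205,.359,.19,1.55 .5205,.359,.154,1.55'
python3 - <<'E'
from h import *
b=[]
for n,(u,v,w,h) in(("top",(140,140,130,85)),("scene",(120,130,150,120))):
    b.append(pic(n,1)[v:v+h,u:u+w,::-1])
k=3
A=[cv2.resize(x,(390,390*x.shape[0]//x.shape[1])) for x in b];H=max(a.shape[0] for a in A)
A=[cv2.copyMakeBorder(a,0,H-a.shape[0],0,0,0) for a in A]
cv2.imwrite("pics/g.png",np.hstack(A).astype(np.uint8))
E
```

```text
time: 3.4
tool_pos: [0.5174, 0.3663, 0.2582]
tool_rot: [-3.139, -0.002, 1.555]
contact_force: [0.4, -0.6, 0.2]
opening: 0.0504
grip_force: 0.0
now [0.5174 0.3663 0.2582] 1.5555 t 3.4 tilt [-3.139e+00 -2.000e-03]
[0.5205 0.359  0.19   1.55  ] -> [-0.0072  0.0032  0.0682  0.0055]
[0.5205 0.359  0.154  1.55  ] -> [0.    0.    0.036 0.   ]
```

View pics/g.png

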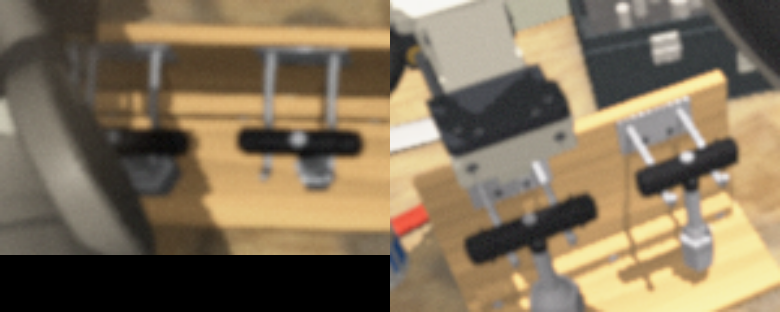

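The gripper is squarely above the large grip: the scene half shows the fingers over the button at (530,215), with the small spanner untouched. I'll descend in two stages.

```bash
python3 -m jog '[[[0.1,-0.007,0.003,0.03,0.005],[0.1,-0.007,0.003,0.06,0.005],[0.1,-0.007,0.003,0.068,0.005],[0.1,-0.007,0.003,0.068,0.005],[0.1,-0.007,0.003,0.068,0.005]]]'
python3 plan.py '.5205,.359,.153,1.55'
```

```text
time: 3.92
tool_pos: [0.5248, 0.3521, 0.1926]
tool_rot: [3.141, -0.0, 1.543]
contact_force: [0.1, 0.0, 0.5]
opening: 0.0503
grip_force: 0.0
now [0.5248 0.3521 0.1926] 1.5426 t 3.92 tilt [ 3.141 -0.   ]
[0.5205 0.359  0.153  1.55  ] -> [ 0.0068 -0.0045  0.0396 -0.0074]
```

```bash
python3 -m jog '[[[0.1,0.007,-0.0045,0,-0.007],[0.1,0.007,-0.0045,0.015,-0.007],[0.1,0.007,-0.0045,0.03,-0.007],[0.1,0.007,-0.0045,0.04,-0.007],[0.1,0.007,-0.0045,0.04,-0.007]]]'
python3 -m jog '[[[0.1,0,0,0,0],[-0.3,0,0,0,0],[-0.6,0,0,0,0],[-0.8,0,0,0,0],[-1,0,0,0,0]]]' 30
python3 -m jog '[[[-1,0,0,0,0],[-1,0,0,0,0],[-1,0,0,0,0]]]' 40
python3 plan.py '.5205,.359,.153,1.55'
```

```text
time: 4.33
tool_pos: [0.5189, 0.36, 0.1507]
tool_rot: [-3.14, 0.001, 1.551]
contact_force: [-0.2, -0.2, 0.6]
opening: 0.0508
grip_force: 0.0
time: 4.75
tool_pos: [0.5199, 0.36, 0.1523]
tool_rot: [3.141, -0.0, 1.551]
contact_force: [-0.0, 0.3, 0.5]
opening: 0.0285
grip_force: 0.0
time: 5.0
tool_pos: [0.5198, 0.3599, 0.1519]
tool_rot: [3.141, -0.0, 1.551]
contact_force: [0.3, 0.6, 1.3]
opening: 0.0175
grip_force: 40.0
now [0.5198 0.3599 0.1519] 1.5508 t 5.0 tilt [ 3.141 -0.   ]
[0.5205 0.359  0.153  1.55  ] -> [-0.0009  0.0007 -0.0011  0.0008]
```

```bash
python3 -m jog '[[[-1,0,0,-0.015,0],[-1,0,0,-0.035,0],[-1,0,0,-0.06,0],[-1,0,0,-0.085,0],[-1,0,0,-0.085,0]]]'
python3 -m jog '[[[-1,0,-0.02,0,0],[-1,0,-0.045,0,0],[-1,0,-0.07,-0.01,0],[-1,0,-0.085,-0.02,0],[-1,0,-0.085,-0.02,0]]]'
python3 -m jog '[[[-1,0,0,0,0],[-1,0,0,0,0]]]'
python3 plan.py '.45,.18,.265,1.6 .54,.02,.265,1.62 .548,-.0645,.265,1.625 '
python3 - <<'E'
from h import *
print("mug",onz("top",(300,260),.093),"cap",onz("top",(226,259),.03))
E
```

```text
time: 5.42
tool_pos: [0.519, 0.3597, 0.238]
tool_rot: [-3.14, 0.001, 1.551]
contact_force: [-5.8, -2.6, 12.5]
opening: 0.0177
grip_force: 40.1
time: 5.83
tool_pos: [0.4329, 0.3623, 0.2585]
tool_rot: [3.14, -0.002, 1.552]
contact_force: [1.0, 0.2, 0.3]
opening: 0.0026
grip_force: 0.0
time: 6.0
tool_pos: [0.4352, 0.3616, 0.2564]
tool_rot: [3.141, -0.0, 1.551]
contact_force: [-0.1, -0.5, 0.2]
opening: 0.0005
grip_force: 0.0
now [0.4352 0.3616 0.2564] 1.5508 t 6.0 tilt [ 3.141 -0.   ]
[0.45  0.18  0.265 1.6  ] -> [-0.1813  0.0184 -0.0086 -0.0492]
[0.54  0.02  0.265 1.62 ] -> [-0.1626  0.0853 -0.     -0.02  ]
[ 0.548  -0.0645  0.265   1.625 ] -> [-0.0848  0.0038 -0.     -0.005 ]
mug [0.36749098 0.09421245 0.093     ] cap [0.37181986 0.27088579 0.03      ]
```

The spanner came out of the grip during the draw forward: the opening went to zero. I'll look where it is.

```bash
python3 - <<'E'
from h import *
b=[]
for n,(u,v,w,h) in(("top",(120,120,170,170)),("scene",(110,110,190,190))):
    b.append(cv2.resize(pic(n,2)[v:v+h,u:u+w,::-1],(390,390),interpolation=cv2.INTER_CUBIC))
cv2.imwrite("pics/lost.png",np.clip(np.hstack(b),0,255).astype(np.uint8))
E
```

```text
(no output)
```

View pics/lost.png

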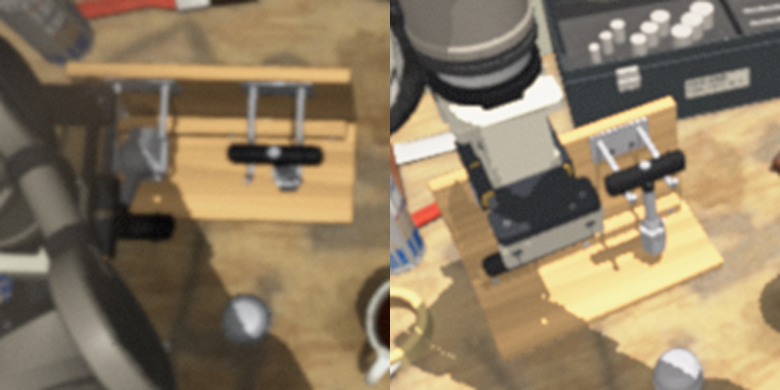

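The crop shows the grip tipped forward at about (145,225) with the socket behind at about (140,160). I lifted too far, and the socket jammed under the arms and pulled out of the fingers. I'll back the arm off upward and to the side to see how the spanner lies.

```bash
python3 -m jog '[[[-1,0,0,-0.03,0],[-1,0,0,-0.06,0],[-1,-0.03,0.02,-0.08,0],[-1,-0.06,0.04,-0.08,0],[-1,-0.1,0.06,-0.08,0]]]'
python3 -m jog '[[[-1,-0.2,0.04,0,0],[-1,-0.2,0.04,0,0],[-1,-0.2,0.04,0,0],[-1,-0.2,0.04,0,0],[-1,-0.2,0.04,0,0]]]'
python3 - <<'E'
from h import *
b=[]
for n,(u,v,w,h) in(("top",(130,130,130,130)),("scene",(120,140,130,130))):
    b.append(cv2.resize(pic(n,3)[v:v+h,u:u+w,::-1],(390,390),interpolation=cv2.INTER_CUBIC))
cv2.imwrite("pics/lost2.png",np.clip(np.hstack(b),0,255).astype(np.uint8))
E
```

```text
time: 6.62
tool_pos: [0.4926, 0.2632, 0.3378]
tool_rot: [3.139, -0.001, 1.553]
contact_force: [1.5, 0.4, -0.2]
opening: 0.0004
grip_force: 0.0
time: 7.03
tool_pos: [0.5276, 0.0597, 0.3364]
tool_rot: [-3.141, 0.0, 1.55]
contact_force: [1.4, 0.3, -0.1]
opening: 0.0004
grip_force: 0.0
```

View pics/lost2.png

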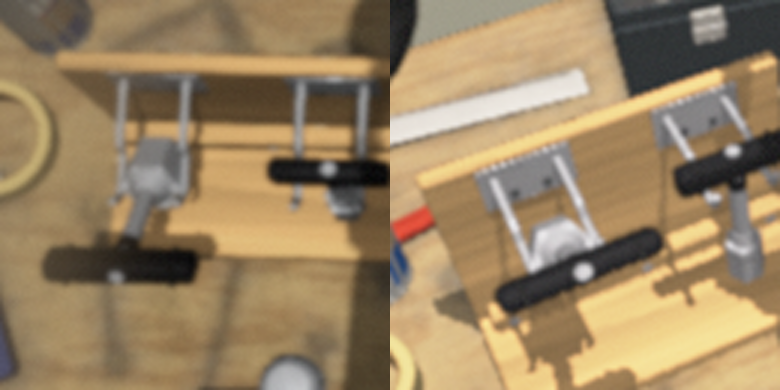

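The spanner leans forward, its shaft caught between the arm tips. The button is at lost2 (115,277) top and (583,271) scene, and the shaft meets the socket at about (150,190). I'll triangulate its pose.

```bash
python3 - <<'E'
from h import *
T=lambda u,v:cp(u,v,130,130,3)
S=lambda u,v:cp(u-390,v,120,140,3)
b=tri(T(115,277),S(583,271));print("button",b)
for a,c in[((45,262),(503,297)),((196,264),(655,241))]: print("end",tri(T(*a),S(*c)))
print("socket far end?",tri(T(158,140),S(555,222)), "socket shoulder",tri(T(150,185),S(562,248)))
E
```

```text
button (array([0.43662034, 0.36098544, 0.21377265]), np.float64(0.07421839888365866))
end (array([0.44656922, 0.40911644, 0.20883048]), np.float64(0.5081139795643708))
end (array([0.44809188, 0.3112315 , 0.19923445]), np.float64(0.4144880419541721))
socket far end? (array([0.54788774, 0.35509869, 0.14099456]), np.float64(0.5947434852778315)) socket shoulder (array([0.51298631, 0.35858456, 0.15110745]), np.float64(0.3637944074897064))
```

The axis length comes out at 0.133 m, which matches the 134 mm given. So the spanner has come free above the arms. It leans about 55° forward with the grip centre at about (0.447, 0.3605, 0.206).

To recover, I'll pinch the bar lightly just left of the shaft and lift so it swings upright. Then I'll stand it on the free bench at about (0.52, 0.09) and take a clean centred grasp.

```bash
python3 plan.py '.49,.22,.32,1.55 .447,.381,.27,1.55 .447,.381,.195,1.55'
```

```text
now [0.5273 0.0632 0.3365] 1.5513 t 7.33 tilt [-3.141 -0.   ]
[0.49 0.22 0.32 1.55] -> [ 0.156  -0.0403  0.0165  0.0013]
[0.447 0.381 0.27  1.55 ] -> [ 0.1601 -0.0463  0.05    0.    ]
[0.447 0.381 0.195 1.55 ] -> [0.    0.    0.075 0.   ]
```

```bash
python3 -m jog '[[[0.25,0.156,-0.04,0.0165,0],[0.25,0.156,-0.04,0.0165,0],[0.25,0.156,-0.04,0.0165,0],[0.25,0.156,-0.04,0.0165,0],[0.25,0.156,-0.04,0.0165,0]]]' 5 >/dev/null
python3 -m jog '[[[0.25,0.16,-0.046,0.05,0],[0.25,0.16,-0.046,0.05,0],[0.25,0.16,-0.046,0.05,0],[0.25,0.16,-0.046,0.05,0],[0.25,0.16,-0.046,0.05,0]]]' >/dev/null
python3 -m jog '[[[0.25,0,0,0,0],[0.25,0,0,0,0]]]'
python3 plan.py '.447,.381,.195,1.55'
```

```text
time: 8.33
tool_pos: [0.447, 0.3806, 0.2701]
tool_rot: [-3.142, 0.001, 1.553]
contact_force: [-0.1, -0.4, 0.4]
opening: 0.0571
grip_force: 0.0
now [0.447  0.3806 0.2701] 1.5535 t 8.33 tilt [-3.142e+00  1.000e-03]
[0.447 0.381 0.195 1.55 ] -> [ 0.0004 -0.0001  0.0751  0.0035]
```

```bash
python3 -m jog '[[[0.25,0,0,0.025,0],[0.25,0,0,0.05,0],[0.25,0,0,0.065,0],[0.25,0,0,0.075,0],[0.25,0,0,0.075,0]]]'
python3 -m jog '[[[-0.2,0,0,0,0],[-0.5,0,0,0,0],[-1,0,0,0,0],[-1,0,0,0,0],[-1,0,0,0,0]]]' 6
python3 -m jog '[[[-1,0,0,0,0],[-1,0,0,0,0],[-1,0,0,0,0]]]' 6
```

```text
time: 8.75
tool_pos: [0.4476, 0.3785, 0.1938]
tool_rot: [-3.139, 0.002, 1.549]
contact_force: [-1.4, 0.5, 0.0]
opening: 0.0575
grip_force: 0.0
time: 9.17
tool_pos: [0.4462, 0.3804, 0.1961]
tool_rot: [-3.139, -0.001, 1.551]
contact_force: [-11.9, 1.5, 8.4]
opening: 0.0293
grip_force: 6.0
time: 9.42
tool_pos: [0.4459, 0.3807, 0.196]
tool_rot: [-3.139, -0.001, 1.551]
contact_force: [-8.2, 0.2, 5.3]
opening: 0.0292
grip_force: 6.0
```

The pinch gives a 29 mm opening, just what a bar tilted by about 57° should give. I'll lift gently and check.

```bash
python3 -m jog '[[[-1,0,-0.003,-0.008,0],[-1,0,-0.006,-0.016,0],[-1,0,-0.008,-0.024,0],[-1,0,-0.01,-0.03,0],[-1,0,-0.01,-0.03,0]]]'
python3 - <<'E'
from h import *
b=[]
for n,(u,v,w,h) in(("top",(130,130,130,130)),("scene",(110,110,160,160))):
    b.append(cv2.resize(pic(n,2)[v:v+h,u:u+w,::-1],(390,390),interpolation=cv2.INTER_CUBIC))
cv2.imwrite("pics/lift1.png",np.clip(np.hstack(b),0,255).astype(np.uint8))
E
```

```text
time: 9.83
tool_pos: [0.4378, 0.3808, 0.2272]
tool_rot: [3.139, -0.002, 1.551]
contact_force: [0.6, 0.1, 0.8]
opening: 0.0061
grip_force: 0.3
```

View pics/lift1.png

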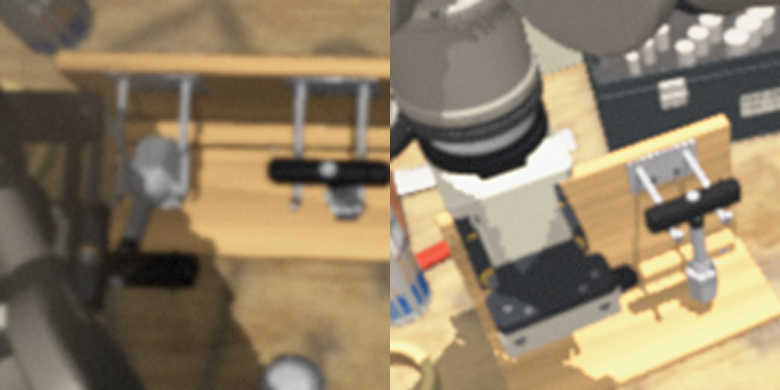

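The light pinch slipped off and the bar hasn't moved: in the lift1 top half its right end is still at (195,268). I've now used all 10 picture views, so from here I'll rely on numbers only.

New recovery plan: pinch more firmly at the same spot, then arc the bar up and back over the socket. Below about 53° of tilt the pads square it upright, and the opening should read 18 mm.

```bash
python3 -m jog '[[[0.25,0,0,-0.02,0],[0.25,0,0.009,-0.02,0],[0.25,0,0.009,-0.02,0],[0.25,0,0.009,-0.02,0],[0.25,0,0.009,-0.02,0]]]' 6
python3 -m jog '[[[0.25,0,0.001,0.015,0],[0.25,0,0.001,0.03,0],[0.25,0,0.001,0.043,0],[0.25,0,0.001,0.053,0],[0.25,0,0.001,0.053,0]]]'
python3 -m jog '[[[-0.2,0,0,0,0],[-0.5,0,0,0,0],[-1,0,0,0,0],[-1,0,0,0,0],[-1,0,0,0,0]]]' 12
python3 -m jog '[[[-1,0,0,0,0],[-1,0,0,0,0]]]' 18
```

```text
time: 10.45
tool_pos: [0.4464, 0.3797, 0.2439]
tool_rot: [-3.14, 0.001, 1.55]
contact_force: [0.9, 0.0, 0.8]
opening: 0.0291
grip_force: 0.0
time: 10.87
tool_pos: [0.4464, 0.3793, 0.1893]
tool_rot: [-3.137, 0.003, 1.551]
contact_force: [0.3, -0.4, -0.6]
opening: 0.0568
grip_force: 0.0
time: 11.28
tool_pos: [0.4444, 0.3808, 0.1932]
tool_rot: [-3.135, -0.001, 1.551]
contact_force: [-21.4, 2.2, 14.1]
opening: 0.0289
grip_force: 11.0
time: 11.45
tool_pos: [0.4444, 0.3809, 0.1932]
tool_rot: [-3.136, -0.001, 1.552]
contact_force: [-13.1, 1.3, 8.2]
opening: 0.028
grip_force: 18.0
```

```bash
python3 -m jog '[[[-1,0,0.004,-0.006,0],[-1,0,0.01,-0.012,0],[-1,0,0.017,-0.018,0],[-1,0,0.024,-0.025,0],[-1,0,0.024,-0.025,0]]]' 25
python3 -m jog '[[[-1,0,0,0,0]]]'
```

```text
time: 11.87
tool_pos: [0.4718, 0.3804, 0.2199]
tool_rot: [3.14, -0.002, 1.551]
contact_force: [-5.7, -0.5, 9.2]
opening: 0.0256
grip_force: 25.0
time: 11.95
tool_pos: [0.4712, 0.3804, 0.2194]
tool_rot: [3.141, -0.002, 1.551]
contact_force: [-4.5, 0.2, 8.8]
opening: 0.0254
grip_force: 25.0
```

```bash
python3 -m jog '[[[-1,0,0.006,-0.004,0],[-1,0,0.012,-0.008,0],[-1,0,0.018,-0.011,0],[-1,0,0.024,-0.014,0],[-1,0,0.024,-0.014,0]]]' 25
python3 -m jog '[[[-1,0,0,0,0]]]'
```

```text
time: 12.37
tool_pos: [0.4977, 0.379, 0.2321]
tool_rot: [3.138, -0.001, 1.55]
contact_force: [0.7, -0.1, 5.7]
opening: 0.0211
grip_force: 25.0
time: 12.45
tool_pos: [0.497, 0.3791, 0.2319]
tool_rot: [3.139, -0.001, 1.55]
contact_force: [0.9, -0.0, 4.0]
opening: 0.0212
grip_force: 25.0
```

The opening is down to 21 mm, below the 24 mm of the other faces, so it's coming upright. I'll continue a little and tighten.

```bash
python3 -m jog '[[[-1,0,0.005,-0.001,0],[-1,0,0.01,-0.002,0],[-1,0,0.015,-0.003,0],[-1,0,0.015,-0.003,0],[-1,0,0.015,-0.003,0]]]' 40
python3 -m jog '[[[-1,0,0,0,0],[-1,0,0,0,0]]]' 60
```

```text
time: 12.87
tool_pos: [0.5114, 0.3784, 0.2336]
tool_rot: [3.141, 0.001, 1.55]
contact_force: [4.2, -3.1, -2.2]
opening: 0.0183
grip_force: 40.0
time: 13.03
tool_pos: [0.5114, 0.3784, 0.2336]
tool_rot: [3.14, 0.001, 1.55]
contact_force: [5.8, -2.7, -4.0]
opening: 0.0179
grip_force: 60.0
```

The opening is 17.9 mm, so the bar faces are square in the pads. I'll lower slightly to tell whether the socket is below the arms (free to move) or resting on them.

```bash
python3 -m jog '[[[-1,0,0,0.003,0],[-1,0,0,0.006,0],[-1,0,0,0.009,0],[-1,0,0,0.009,0]]]'
python3 -m jog '[[[-1,0,0,0.003,0],[-1,0,0,0.006,0],[-1,0,0,0.006,0]]]'
```

```text
time: 13.37
tool_pos: [0.5101, 0.3793, 0.2258]
tool_rot: [-3.142, -0.001, 1.551]
contact_force: [-0.4, -0.4, -2.4]
opening: 0.0174
grip_force: 60.0
time: 13.62
tool_pos: [0.5095, 0.3786, 0.2171]
tool_rot: [-3.138, 0.002, 1.551]
contact_force: [1.2, 1.1, -3.6]
opening: 0.018
grip_force: 60.0
```

It moves freely and the force shows just its weight (3.6 N), so it hangs below the arms again. I'll lower it back onto the seat, release, and regrasp at the centre.

```bash
python3 -m jog '[[[-1,0,0.005,0.008,0],[-1,0,0.011,0.016,0],[-1,0,0.011,0.024,0],[-1,0,0.011,0.03,0],[-1,0,0.011,0.03,0]]]'
for i in 1 ; do python3 -m jog '[[[-1,0,0,0.004,0],[-1,0,0,0.008,0],[-1,0,0,0.012,0],[-1,0,0,0.012,0]]]'; done
```

```text
time: 14.03
tool_pos: [0.5209, 0.378, 0.1866]
tool_rot: [-3.138, 0.002, 1.55]
contact_force: [0.8, -0.6, -3.8]
opening: 0.0176
grip_force: 60.0
time: 14.37
tool_pos: [0.5212, 0.3784, 0.1763]
tool_rot: [-3.14, 0.001, 1.551]
contact_force: [0.1, 0.3, -2.9]
opening: 0.0176
grip_force: 60.0
```

```bash
python3 -m jog '[[[-1,0,0,0.002,0],[-1,0,0,0.004,0],[-1,0,0,0.006,0],[-1,0,0,0.006,0]]]'
python3 -m jog '[[[-1,0,0,0.002,0],[-1,0,0,0.004,0],[-1,0,0,0.004,0]]]'
```

```text
time: 14.7
tool_pos: [0.5215, 0.3785, 0.1707]
tool_rot: [-3.141, 0.0, 1.551]
contact_force: [-0.5, 0.1, -2.7]
opening: 0.0177
grip_force: 60.0
time: 14.95
tool_pos: [0.5214, 0.3785, 0.1667]
tool_rot: [-3.141, 0.0, 1.551]
contact_force: [-0.8, 0.6, -2.8]
opening: 0.0175
grip_force: 60.0
```

```bash
python3 -m jog '[[[-1,0,0,0.002,0],[-1,0,0,0.004,0],[-1,0,0,0.005,0],[-1,0,0,0.005,0]]]'
python3 -m jog '[[[-1,0,0,0.002,0],[-1,0,0,0.004,0],[-1,0,0,0.005,0],[-1,0,0,0.005,0]]]'
```

```text
time: 15.28
tool_pos: [0.522, 0.3787, 0.1625]
tool_rot: [3.14, -0.0, 1.551]
contact_force: [0.7, -0.1, -0.5]
opening: 0.0176
grip_force: 61.4
time: 15.62
tool_pos: [0.5227, 0.3789, 0.1611]
tool_rot: [3.137, -0.002, 1.551]
contact_force: [-3.7, -2.9, 17.0]
opening: 0.0176
grip_force: 76.0
```

Contact came at TCP z 0.1625, so the bar is on its seat. I'll release, shift to the bar centre and regrasp.

```bash
python3 -m jog '[[[-1,0,0,-0.003,0],[0.1,0,0,-0.003,0],[0.1,0,0,-0.003,0],[0.1,0,0,-0.003,0],[0.1,0,0,-0.003,0]]]'
python3 -m jog '[[[0.1,0,0,-0.03,0],[0.1,-0.01,0,-0.04,0],[0.1,-0.02,0,-0.04,0],[0.1,-0.02,-0.001,-0.04,0],[0.1,-0.02,-0.001,-0.04,0]]]'
python3 plan.py '.5205,.3585,.1525,1.55'
```

```text
time: 16.03
tool_pos: [0.5243, 0.3797, 0.1676]
tool_rot: [3.131, -0.005, 1.551]
contact_force: [-3.0, -4.8, 39.9]
opening: 0.0373
grip_force: 55.1
time: 16.45
tool_pos: [0.5194, 0.3576, 0.1985]
tool_rot: [-3.139, 0.001, 1.55]
contact_force: [-1.0, 0.9, -0.5]
opening: 0.0504
grip_force: 0.0
now [0.5194 0.3576 0.1985] 1.5497 t 16.45 tilt [-3.139e+00  1.000e-03]
[0.5205 0.3585 0.1525 1.55  ] -> [ 0.0009  0.001   0.046  -0.0003]
```

```bash
python3 -m jog '[[[0.15,0.001,0.001,0.015,0],[0.15,0.001,0.001,0.03,0],[0.15,0.001,0.001,0.04,0],[0.15,0.001,0.001,0.046,0],[0.15,0.001,0.001,0.046,0]]]'
python3 -m jog '[[[-0.3,0,0,0,0],[-0.6,0,0,0,0],[-1,0,0,0,0],[-1,0,0,0,0],[-1,0,0,0,0]]]' 20
python3 -m jog '[[[-1,0,0,0,0],[-1,0,0,0,0]]]' 60
```

```text
time: 16.87
tool_pos: [0.5201, 0.3592, 0.1515]
tool_rot: [-3.137, 0.002, 1.551]
contact_force: [0.4, 0.0, 0.1]
opening: 0.0529
grip_force: 0.0
time: 17.28
tool_pos: [0.5214, 0.3597, 0.1548]
tool_rot: [3.141, -0.0, 1.551]
contact_force: [0.6, -0.4, 0.1]
opening: 0.024
grip_force: 0.0
time: 17.45
tool_pos: [0.5215, 0.3597, 0.1546]
tool_rot: [3.141, -0.0, 1.551]
contact_force: [0.8, -0.3, 1.5]
opening: 0.0173
grip_force: 60.0
```

```bash
python3 -m jog '[[[-1,0,0,-0.012,0],[-1,0,0,-0.026,0],[-1,0,0,-0.04,0],[-1,0,0,-0.052,0],[-1,0,0,-0.052,0]]]'
python3 -m jog '[[[-1,0,0,0,0],[-1,0,0,0,0]]]'
```

```text
time: 17.87
tool_pos: [0.522, 0.3601, 0.2084]
tool_rot: [3.138, -0.002, 1.551]
contact_force: [1.1, 0.6, -2.2]
opening: 0.0177
grip_force: 60.0
time: 18.03
tool_pos: [0.5207, 0.3593, 0.2048]
tool_rot: [-3.14, 0.001, 1.551]
contact_force: [-0.4, -0.0, -3.5]
opening: 0.0174
grip_force: 60.0
```

It hangs free, with 3.5 N of weight on the wrist and the grip underside about 31 mm over the tips. Drawing forward.

```bash
python3 -m jog '[[[-1,0,-0.015,0,0],[-1,0,-0.035,0,0],[-1,0,-0.055,0,0],[-1,0,-0.08,0,0],[-1,0,-0.09,0,0]]]'
python3 -m jog '[[[-1,0,0,-0.03,0],[-1,0,0,-0.06,0],[-1,0,0,-0.06,0]]]'
python3 plan.py '.46,.18,.26,1.60 .54,.02,.26,1.62 .548,-.0645,.255,1.625'
```

```text
time: 18.45
tool_pos: [0.4279, 0.361, 0.2048]
tool_rot: [-3.138, 0.002, 1.552]
contact_force: [0.4, -0.4, -2.1]
opening: 0.0174
grip_force: 60.0
time: 18.7
tool_pos: [0.4332, 0.3627, 0.2715]
tool_rot: [3.134, -0.005, 1.551]
contact_force: [0.8, -0.3, -1.4]
opening: 0.0177
grip_force: 60.0
now [0.4332 0.3627 0.2715] 1.5513 t 18.7 tilt [ 3.134 -0.005]
[0.46 0.18 0.26 1.6 ] -> [-0.1822  0.0304  0.0115 -0.0487]
[0.54 0.02 0.26 1.62] -> [-0.1623  0.0753 -0.     -0.02  ]
[ 0.548  -0.0645  0.255   1.625 ] -> [-0.0848  0.0038  0.005  -0.005 ]
```

```bash
python3 -m jog '[[[-1,-0.182,0.03,0.0115,-0.049],[-1,-0.182,0.03,0.0115,-0.049],[-1,-0.182,0.03,0.0115,-0.049],[-1,-0.182,0.03,0.0115,-0.049],[-1,-0.182,0.03,0.0115,-0.049]]]' >/dev/null
python3 -m jog '[[[-1,-0.162,0.075,0,-0.02],[-1,-0.162,0.075,0,-0.02],[-1,-0.162,0.075,0,-0.02],[-1,-0.162,0.075,0,-0.02],[-1,-0.162,0.075,0,-0.02]]]' >/dev/null
python3 -m jog '[[[-1,-0.03,0.004,0.003,-0.005],[-1,-0.06,0.004,0.005,-0.005],[-1,-0.085,0.004,0.005,-0.005],[-1,-0.085,0.004,0.005,-0.005],[-1,-0.085,0.004,0.005,-0.005]]]'
python3 -m jog '[[[-1,0,0,0,0],[-1,0,0,0,0]]]' >/dev/null
python3 plan.py '.548,-.0645,.24,1.625'
```

```text
time: 19.95
tool_pos: [0.5452, -0.0667, 0.2485]
tool_rot: [-3.14, -0.001, 1.622]
contact_force: [-0.1, 0.5, -2.6]
opening: 0.0173
grip_force: 60.0
now [ 0.5453 -0.0646  0.2493] 1.6258 t 20.12 tilt [-3.141 -0.   ]
[ 0.548  -0.0645  0.24    1.625 ] -> [-0.0001  0.0027  0.0093  0.0008]
```

```bash
python3 -m jog '[[[-1,0,0.0027,0.009,0],[-1,0,0.0027,0.018,0],[-1,0,0.0027,0.022,0],[-1,0,0.0027,0.022,0],[-1,0,0.0027,0.022,0]]]'
python3 -m jog '[[[-1,0,0,0.002,0],[-1,0,0,0.004,0],[-1,0,0,0.006,0],[-1,0,0,0.006,0]]]'
python3 plan.py '.548,-.0643,.2056,1.625'
```

```text
time: 20.53
tool_pos: [0.5479, -0.0651, 0.2271]
tool_rot: [-3.14, -0.0, 1.625]
contact_force: [-0.4, -0.8, -2.6]
opening: 0.0177
grip_force: 60.0
time: 20.87
tool_pos: [0.548, -0.0655, 0.2214]
tool_rot: [-3.141, -0.0, 1.625]
contact_force: [-0.3, 0.6, -3.2]
opening: 0.0177
grip_force: 60.0
now [ 0.548  -0.0655  0.2214] 1.6247 t 20.87 tilt [-3.141 -0.   ]
[ 0.548  -0.0643  0.2056  1.625 ] -> [ 0.0012  0.0001  0.0158 -0.0003]
```

```bash
python3 -m jog '[[[-1,0.001,0,0.002,0],[-1,0.001,0,0.004,0],[-1,0.001,0,0.005,0],[-1,0.001,0,0.005,0]]]'
python3 -m jog '[[[-1,0,0,0.002,0],[-1,0,0,0.003,0],[-1,0,0,0.003,0]]]'
```

```text
time: 21.2
tool_pos: [0.5479, -0.0644, 0.2164]
tool_rot: [-3.141, -0.0, 1.625]
contact_force: [-0.8, 0.2, -3.2]
opening: 0.0176
grip_force: 60.0
time: 21.45
tool_pos: [0.5479, -0.0645, 0.2134]
tool_rot: [-3.141, -0.0, 1.625]
contact_force: [-0.5, -0.3, -2.9]
opening: 0.0177
grip_force: 60.0
```

No contact yet at a foot height of about 0.099, so it's already sliding over the nut. Continuing down to the washer.

```bash
python3 -m jog '[[[-1,0,0,0.002,0],[-1,0,0,0.004,0],[-1,0,0,0.005,0],[-1,0,0,0.005,0]]]'
python3 -m jog '[[[-1,0,0,0.002,0],[-1,0,0,0.003,0],[-1,0,0,0.003,0]]]'
```

```text
time: 21.78
tool_pos: [0.5479, -0.0645, 0.2083]
tool_rot: [-3.141, -0.0, 1.625]
contact_force: [-0.7, -0.6, -2.9]
opening: 0.0177
grip_force: 60.0
time: 22.03
tool_pos: [0.5482, -0.0645, 0.2058]
tool_rot: [3.141, 0.0, 1.625]
contact_force: [0.0, -0.2, -1.9]
opening: 0.0175
grip_force: 60.0
```

The spanner is fully down (TCP 0.2058, expected 0.2056). Turning clockwise while watching the torque.

```bash
cat > st.py <<'E'
from cell import robot
import numpy as np
o=robot.observe();print("yaw",round(float(o["tool_rot"][2]),4),"torque",np.round(o["torque"],3),"F",np.round(o["contact_force"],1),"pos",np.round(o["tool_pos"],4),"q6",round(float(o["qpos"][5]),3),"t",round(o["time"],2))
E
python3 -m jog '[[[-1,0,0,0,0.08],[-1,0,0,0,0.16],[-1,0,0,0,0.24],[-1,0,0,0,0.3],[-1,0,0,0,0.3]]]' >/dev/null; python3 st.py
python3 -m jog '[[[-1,0,0,0,0.05],[-1,0,0,0,0.1],[-1,0,0,0,0.15],[-1,0,0,0,0.15]]]' >/dev/null; python3 st.py
python3 -m jog '[[[-1,0,0,0,0.04],[-1,0,0,0,0.08],[-1,0,0,0,0.08]]]' >/dev/null; python3 st.py
```

```text
yaw 1.3229 torque [ 0.288  0.44  -0.026] F [-1.9  1.1  0.1] pos [ 0.5477 -0.0642  0.2058] q6 -0.008 t 22.45
yaw 1.1752 torque [0.394 0.578 0.063] F [-2.4  2.   0.9] pos [ 0.5477 -0.0642  0.2058] q6 0.14 t 22.78
yaw 1.0964 torque [0.48  0.706 0.096] F [-2.7  1.4  1. ] pos [ 0.5477 -0.0642  0.2058] q6 0.219 t 23.03
```

```bash
for k in 1 ; do python3 -m jog '[[[-1,0,0,0,0.04],[-1,0,0,0,0.08],[-1,0,0,0,0.08]]]' >/dev/null; python3 st.py; python3 -m jog '[[[-1,0,0,0,0.04],[-1,0,0,0,0.08],[-1,0,0,0,0.08]]]' >/dev/null; python3 st.py;python3 -m jog '[[[-1,0,0,0,0.04],[-1,0,0,0,0.08],[-1,0,0,0,0.08]]]' >/dev/null; python3 st.py; done
```

```text
yaw 1.0166 torque [0.523 0.795 0.029] F [-4.1  2.6  1.8] pos [ 0.5477 -0.0642  0.2058] q6 0.298 t 23.28
yaw 0.9367 torque [0.564 0.9   0.06 ] F [-2.8  2.4  1.5] pos [ 0.5477 -0.0642  0.2058] q6 0.378 t 23.53
yaw 0.8568 torque [0.644 1.018 0.06 ] F [-4.9  1.7  2.8] pos [ 0.5478 -0.0642  0.2058] q6 0.458 t 23.78
```

```bash
for k in 1 ; do python3 -m jog '[[[-1,0,0,0,0.04],[-1,0,0,0,0.08],[-1,0,0,0,0.08]]]' >/dev/null; python3 st.py; python3 -m jog '[[[-1,0,0,0,0.03],[-1,0,0,0,0.06],[-1,0,0,0,0.06]]]' >/dev/null; python3 st.py;python3 -m jog '[[[-1,0,0,0,0.03],[-1,0,0,0,0.06],[-1,0,0,0,0.06]]]' >/dev/null; python3 st.py; done
```

```text
yaw 0.7774 torque [0.779 1.072 0.389] F [-4.   2.1  2.6] pos [ 0.5478 -0.0641  0.2058] q6 0.538 t 24.03
yaw 0.719 torque [0.787 1.043 0.951] F [-4.7  3.7  2.2] pos [ 0.5479 -0.0641  0.2058] q6 0.596 t 24.28
yaw 0.6594 torque [0.835 0.851 1.463] F [-3.7  3.3  2.2] pos [ 0.5481 -0.0642  0.2058] q6 0.656 t 24.53
```

The torque climbs steeply from yaw 0.80 (0.06 → 0.39 → 0.95 → 1.46 N m), so the nut is at its stop. Now I'll back off, watching for the torque to drop to zero, the free play, and the re-engagement.

```bash
for k in 1 ; do python3 -m jog '[[[-1,0,0,0,0],[-1,0,0,0,0],[-1,0,0,0,-0.04]]]' >/dev/null; python3 st.py; python3 -m jog '[[[-1,0,0,0,-0.04],[-1,0,0,0,-0.08],[-1,0,0,0,-0.08]]]' >/dev/null; python3 st.py;python3 -m jog '[[[-1,0,0,0,-0.03],[-1,0,0,0,-0.06],[-1,0,0,0,-0.06]]]' >/dev/null; python3 st.py; python3 -m jog '[[[-1,0,0,0,-0.03],[-1,0,0,0,-0.06],[-1,0,0,0,-0.06]]]' >/dev/null; python3 st.py; python3 -m jog '[[[-1,0,0,0,-0.03],[-1,0,0,0,-0.06],[-1,0,0,0,-0.06]]]' >/dev/null; python3 st.py; done
```

```text
yaw 0.6976 torque [0.929 1.178 0.769] F [-4.9  3.8  3.3] pos [ 0.5479 -0.0642  0.2057] q6 0.617 t 24.78
yaw 0.777 torque [ 0.939  1.128 -0.074] F [-4.7  3.7  4. ] pos [ 0.5478 -0.0642  0.2058] q6 0.537 t 25.03
yaw 0.8364 torque [ 0.938  1.132 -0.118] F [-4.5  4.   3.8] pos [ 0.5478 -0.0643  0.2058] q6 0.478 t 25.28
yaw 0.8963 torque [ 0.909  1.059 -0.117] F [-3.   3.5  2.9] pos [ 0.5478 -0.0643  0.2058] q6 0.418 t 25.53
yaw 0.9564 torque [ 0.904  1.145 -0.071] F [-4.   3.9  3.1] pos [ 0.5478 -0.0643  0.2058] q6 0.358 t 25.78
```

The torque zeroed at yaw about 0.765. With about 0.21 rad of play, the nut engages near 0.975. I'll aim for yaw 1.97, which gives 1.0 rad backed off with full play and 1.2 with none, both inside the limits.

```bash
for k in 1 ; do python3 -m jog '[[[-1,0,0,0,-0.08],[-1,0,0,0,-0.16],[-1,0,0,0,-0.24],[-1,0,0,0,-0.32],[-1,0,0,0,-0.34]]]' >/dev/null; python3 st.py; python3 -m jog '[[[-1,0,0,0,-0.08],[-1,0,0,0,-0.16],[-1,0,0,0,-0.24],[-1,0,0,0,-0.32],[-1,0,0,0,-0.34]]]' >/dev/null; python3 st.py; python3 -m jog '[[[-1,0,0,0,-0.08],[-1,0,0,0,-0.16],[-1,0,0,0,-0.24],[-1,0,0,0,-0.32],[-1,0,0,0,-0.334]]]' >/dev/null; python3 -m jog '[[[-1,0,0,0,0],[-1,0,0,0,0]]]' >/dev/null; python3 st.py; done
```

```text
yaw 1.2988 torque [ 0.809  0.992 -0.204] F [-4.4  4.1  4.1] pos [ 0.5479 -0.0644  0.2058] q6 0.015 t 26.2
yaw 1.6389 torque [ 0.713  0.857 -0.231] F [-3.7  3.8  2.3] pos [ 0.5481 -0.0644  0.2058] q6 -0.325 t 26.62
yaw 1.9667 torque [ 0.693  0.651 -0.064] F [-3.2  3.8  2.4] pos [ 0.5482 -0.0644  0.2058] q6 -0.652 t 27.2
```

```bash
python3 -m jog '[[[-1,0,0,0,-0.05],[-1,0,0,0,-0.05],[-1,0,0,0,-0.05]]]' 60 >/dev/null; python3 st.py
python3 -m jog '[[[0.3,0,0,0,0],[0.3,0,0,0,0],[0.3,0,0,0,0],[0.3,0,0,0,0],[0.3,0,0,0,0]]]'; python3 st.py
python3 -m jog '[[[0.3,0,0,-0.015,0],[0.3,0,0,-0.035,0],[0.3,0,0,-0.06,0],[0.3,0,0,-0.09,0],[0.3,0,0,-0.1,0]]]'
```

```text
yaw 2.0166 torque [ 0.795  0.583 -0.047] F [-3.5  4.2  2.4] pos [ 0.5482 -0.0644  0.2058] q6 -0.702 t 27.45
time: 27.87
tool_pos: [0.5483, -0.0648, 0.2057]
tool_rot: [3.141, 0.001, 2.018]
contact_force: [-0.5, 0.0, 0.1]
opening: 0.0465
grip_force: 0.0
yaw 2.0183 torque [-0.033 -0.129 -0.067] F [-0.5  0.   0.1] pos [ 0.5483 -0.0648  0.2057] q6 -0.704 t 27.87
time: 28.28
tool_pos: [0.5494, -0.0649, 0.31]
tool_rot: [3.137, 0.005, 2.019]
contact_force: [0.6, -0.9, 0.6]
opening: 0.0598
grip_force: 0.0
```

Released cleanly. I'll move the arm aside and check the spanner's pose, the nut angle it implies, and the other objects, all by image code.

```bash
python3 plan.py '.5,-.24,.34,2.018 .38,-.38,.34,2.018'
```

```text
now [ 0.5494 -0.0649  0.31  ] 2.0186 t 28.28 tilt [3.137 0.005]
[ 0.5   -0.24   0.34   2.018] -> [-0.1364 -0.1203 -0.03    0.0006]
[ 0.38  -0.38   0.34   2.018] -> [-0.0743 -0.1687 -0.      0.    ]
```

```bash
python3 -m jog '[[[0.3,-0.136,-0.12,-0.03,0],[0.3,-0.136,-0.12,-0.03,0],[0.3,-0.136,-0.12,-0.03,0],[0.3,-0.136,-0.12,-0.03,0],[0.3,-0.136,-0.12,-0.03,0]]]' >/dev/null
python3 -m jog '[[[0.3,-0.074,-0.169,0,0],[0.3,-0.074,-0.169,0,0],[0.3,-0.074,-0.169,0,0],[0.3,-0.074,-0.169,0,0],[0.3,-0.074,-0.169,0,0]]]' >/dev/null
python3 - <<'E'
from h import *
t0=cv2.imread("pics/top0.png");cs={}
for n in("top","scene"):
    im=np.clip(pic(n,4),0,255).astype(np.uint8);cs[n]=im
    g=cv2.cvtColor(im,cv2.COLOR_RGB2GRAY);c=proj(n,[.548,-.064,.213])[0]
    yy,xx=np.mgrid[:420,:560];m=(g<62)&(np.hypot(xx-c[0],yy-c[1])<34)
    k,l,st,ce=cv2.connectedComponentsWithStats(m.astype(np.uint8))
    for i in np.argsort(-st[1:,4])[:3]+1:
        P=np.argwhere(l==i)[:,::-1].astype(float)
        W=np.array([onz(n,p,.213)[:2] for p in P]);w,v=np.linalg.eigh(np.cov(W.T)) if len(W)>3 else (0,np.eye(2))
        print(n,"exp",c.round(1),"blob",st[i],"world ctr",W.mean(0).round(4),"len",(W@v[:,1]).ptp().round(3) if hasattr(W,'ptp') else np.ptp(W@v[:,1]).round(3),"barang",np.degrees(np.arctan2(v[1,1],v[0,1])).round(1)%180)
f=cv2.cvtColor(cs["top"],cv2.COLOR_RGB2GRAY).astype(np.float32);f0=cv2.cvtColor(t0,cv2.COLOR_BGR2GRAY).astype(np.float32)
for nm,(x,y,w,h) in dict(small=(213,176,56,30),mug=(272,232,52,54),cap=(212,244,30,30)).items():
    r=cv2.matchTemplate(f[y-12:y+h+12,x-12:x+w+12],f0[y:y+h,x:x+w],cv2.TM_CCOEFF_NORMED);print(nm,np.array(cv2.minMaxLoc(r)[3])-12,round(float(r.max()),3))
print(robot.observe()["time"])
E
```

```text
top exp [379.  168.3] blob [350 155  53  41 589] world ctr [ 0.5425 -0.0496] len 0.119 barang 116.0
top exp [379.  168.3] blob [372 135  26   6  74] world ctr [ 0.6147 -0.0781] len 0.052 barang 79.5
top exp [379.  168.3] blob [392 196   4   4  10] world ctr [ 0.4872 -0.0908] len 0.007 barang 128.2
scene exp [340.3 125.1] blob [ 307   97   45   55 1050] world ctr [ 0.5613 -0.0351] len 0.207 barang 141.5
small [0 0] 0.999
mug [0 0] 0.903
cap [0 0] 0.998
29.5167
```

The bar lies at 116°, as commanded. That implies the nut is backed off about 59°, and the initial looseness works out at about 0.75 rad, within the given range. The small spanner, mug and cap haven't moved. Handing in.

```bash
python3 -c "
from cell import robot
print(robot.hand_in())"
```

```text
the job is handed in; nothing more can be done
None
```

The job is handed in: the hub nut was turned clockwise to its stop and backed off about 59° by my estimate, and the large spanner is released and standing fully down on it, though my first lift jammed it under its hooks and it had to be re-hung and lifted again; the small spanner, mug and cap did not move.

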